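# Load the thread box and hold its cover half open

## Robot

A 6-joint arm with a two-finger parallel gripper is mounted at the origin on a cart in front of the work surface, level with it; the furniture and walls round the work are solid. World frame = base frame: x ahead of the robot, y to its left, z up, the work surface at z = 0. Lengths are in mm, angles in rad, forces in N, time in s.
With the tool pointing down it reaches from about 300 to 750 mm from the base axis. Payload 8.5 kg.
Tool frame: the origin (TCP) lies on the mounting face of the last link; the fingertips stand 173 mm ahead of it and the grasp point (between the pads) lies 155 mm ahead of it; z points along the fingers, y is the direction in which the jaws open and shut (so a half turn about z gives the same grasp; the last joint's range is limited). The gripper opens to 85 mm and grips with 20 to 120 N. Pads are 22 mm wide; open, the fingers measure 114 mm over their backs; the gripper's body (76 mm by 85 mm) begins 54 mm behind the grasp point. The pads swing forward as they close: fully open they stand 13 mm farther back than shut.
Start: joints at [-1.317, 0.381, 1.297, -0, 1.464, -0.215], TCP at [248.491, -490.647, 404.722] pointing down, gripper open.
Joint ranges: [-3.11, 3.11], [-0.89, 2.33], [0.22, 2.48], [-1.42, 4.56], [0.17, 2.85], [-2.88, 2.88]. Speed limits (rad/s): [2.39, 2.39, 3.14, 3.14, 3.14, 3.14].

## Interface

Orientations are given as a unit quaternion [x, y, z, w].
In Python, from workcell import readout, vision, job gives the robot as it stands.
- The arm moves only by the shell command python3 -m jog 'ROWS' [FORCE]. ROWS is JSON, a list that holds one entry, the list of rows, each a list of 7 numbers: the turn, a rotation vector about the world's x, y, z in degrees, then the shift along the world's x, y, z in mm, then the finger opening in mm, from 0 to 85.4. A call has 1 to 10 rows; each row shifts and turns the commanded pose from where the row before left it; what a row does not reach is not made up. A row lasts 1/10 s, in which the tool goes at most 50 mm and 8.59 degrees, less where a joint would pass 70% of its speed; a pose out of reach is approached as far as the arm can. A call is refused whole if a number of a shift passes 50 or a number of a turn 8.59, either way. A call with a gripper value outside its range is refused whole. The fingers move at their own pace and stop on an object; FORCE is the grip in N (left out, the last holds). Time passes only in rows, so rows that do not move let the fingers close. It gives the time, the measured TCP pose, the force and the opening at its end, in the units of the state.
- readout.state(): the state, without advancing time (a new reading comes with each control period).
- vision.grab_frame(name): name is "scene" or "top" or "wrist"; returns a dict with "pixels" (400x640x3 uint8, red, green, blue), "intrinsics" (3x3 intrinsics, pixels), "k1" (the pictures are not rectified: a ray, as slopes to the right and down, at radius r is drawn at 1 + k1 r^2 times it, then the intrinsics apply), "extrinsics" (4x4, takes a point from camera to world coordinates); the wrist camera has in their place "tool_from_camera" (4x4, takes a point from camera to tool coordinates, whose origin is the TCP and whose axes are the flange's). Camera axes: x right, y down, z forward; pixel columns grow to the right and rows downward; lengths in mm; the calibration is good to about 2 mm. A picture is of the moment at which its call begins: read the wrist's pose just before it. There is no depth.
- job.finish_job(): hands the job in, once; it reports no verdict.
The state is a dict: "t": time; "q": joint angles; "qvel": joint speeds; "effort": joint torques, N m; "eef_pos": TCP position; "orientation": TCP orientation; "wrist_force": force on the tool from outside, world axes, zero at the start; "wrist_torque": the same for the moment, N m; "grip_width": finger opening in mm.
Only numpy, scipy, OpenCV 4.12 (cv2) and the standard library are available. Lean on these libraries where they do the work, as an engineer would, in place of code of your own. Each camera call takes 0.05 s, during which the arm holds its last target.

## Task

Load the open thread box with the two cones standing near it on its right (not the cones at the far right back of the bench): first stand the black cone upright in the pocket marked with one brass stud and let go of it, then do the same with the blue cone in the pocket marked with two studs; leave the white cone in its pocket and the other things on the bench alone. Then take the clear cover, which is thrown back, by its steel bar, bring it forward and hold it half open, at 45 degrees above its shut position, without letting it fall shut. Finish while holding the bar there in the fingers, with the cover still: do not let go or put it down.

Things in the scene. Friction and masses are not known exactly. Their poses are not given: they have to be found in the camera images.
- stand: Plywood thread box fixed to the bench. Origin: centre of its underside, on the bench; x points from its open front to the back panel, y left along the row of pockets, z up. Base 160 (x) by 290 (y) by 30 mm high; 9 mm back panel (x = 71 to 80 mm) and end cheeks (y = +/-140 mm, x = -55 to 71 mm) reach 120 mm above the bench. Brass studs before each pocket count its number.
- pocket1 (a point): Centre of the floor of the one-stud pocket (stand x = 0, y = +80 mm), 6 mm above the bench. Round, 61 mm across, 24 mm deep; the three pockets are alike, 80 mm apart. Empty at the start; the black cone goes here.
- pocket2 (a point): Centre of the floor of the two-stud pocket (the middle one, stand y = 0), 6 mm above the bench, 24 mm below the mouth. Empty at the start; the blue cone goes here.
- pocket3 (a point): Centre of the floor of the three-stud pocket (stand y = -80 mm), 6 mm above the bench. The white cone stands here already and stays.
- cone_black: Cone of black sewing thread with a white neck, standing loose on the open bench to the right of the box, 100 mm tall, about 70 g. Origin: centre of its underside, z up. Foot 54 mm across; the thread tapers upward from 52 mm; the plain round neck, 19 mm across, runs from 82 to 100 mm above the origin: grip it there.
- cone_blue: Cone of dark blue sewing thread with a white neck, standing loose on the open bench to the right of the box, 100 mm tall, about 70 g. Origin: centre of its underside, z up. Foot 54 mm across; the thread tapers upward from 52 mm; the plain round neck, 19 mm across, runs from 82 to 100 mm above the origin: grip it there.
- cone_white: Cone of off-white sewing thread with a green neck, standing loose in the three-stud pocket, 100 mm tall, about 70 g. Origin: centre of its underside, z up. Foot 54 mm across; the thread tapers upward from 52 mm; the plain round neck, 19 mm across, runs from 82 to 100 mm above the origin: grip it there.
- cover (a joint): Cover's hinge angle, rad: 0 = shut, lying level on the cheeks; grows as it opens up and back, to a stop at 1.85 (106 degrees). It starts leaning back at 1.72 to 1.85 and settles on the stop by its weight. Brought forward past upright (1.57) it falls shut unless held: next to no friction, no spring. 45 degrees is 0.785. Cover and bar weigh 0.47 kg.
- cover_hinge (a point): Middle of the cover's hinge line, which runs along the stand's y axis at the top of the back panel: stand x = +77 mm, 126 mm above the bench. Clear panel with blue edging, 290 mm along the hinge; its free edge lies 137 mm from the hinge line.
- cover_bar: Round steel bar, 12 mm thick, 104 mm long, parallel to the hinge line, on two end legs 38 mm beyond the cover's free edge. Origin: middle of the bar, 175 mm from the hinge line, swinging with the cover; x points to the hinge line, y along the bar. With the cover back it is topmost, 0.29 m above the bench; pinch it from above, fingers before and behind; it can turn between the fingers.
- rub_block: Yellow rubbing block, 45 x 70 x 32 mm, lying on the bench; leave it. Origin: centre of its underside.
- spring_clamp: Red spring clamp, 42 x 100 x 20 mm, lying on the bench; leave it. Origin: centre of its underside.
- marker: White marker pen with blue cap, 15 x 130 x 15 mm, lying on the bench; leave it. Origin: centre of its underside, long axis y.
Mind the look-alikes: they are no part of the job. What is shaped like the cone_blue but purple or turquoise is not meant.

How it is judged:
By the outcome, as a careful person would: the job done as asked, in the order asked, and still so for the second after the job is handed in, while the arm keeps its last pose, push and grip.
It also fails if it takes over 67 s, if anything falls off the work surface, if the arm or the gripper's body presses on something with over 40 N, if the wrist force passes 120 N, or if a joint passes its speed limit or range.

## Working session

There is one attempt and no reset: what is moved stays moved. The work goes in short steps, Python scripts to look and compute and a shell command to move; the robot and the scene stay as the last step left them, time stands still between calls to the robot, and variables do not carry over. Pictures are saved under pics/ and viewed, and the job is handed in when it is done.

```bash
mkdir -p pics; ls; python3 - <<'E'
from workcell import readout, vision
import cv2, numpy as np
s=readout.state(); print(s)
for n in ("scene","top","wrist"):
    f=vision.grab_frame(n); cv2.imwrite(f"pics/{n}0.png",f["pixels"][:,:,::-1])
    print(n,f["intrinsics"],f["k1"],f.get("extrinsics",f.get("tool_from_camera")))
E
```

```text
pics
{'t': 0.0, 'q': array([-1.31730606e+00,  3.81223265e-01,  1.29824914e+00,  1.83725102e-05,
        1.46358935e+00, -2.15272129e-01]), 'qvel': array([ 0.00048539, -0.00060288,  0.00076243,  0.00081566,  0.00096581,
        0.00077258]), 'effort': array([-1.35632290e-03, -4.48457158e+01, -2.31275475e+01, -2.77441377e-04,
        4.83365540e-03, -5.43689254e-06]), 'eef_pos': array([ 248.48454562, -490.6297383 ,  404.1008637 ]), 'orientation': array([ 9.72658206e-01,  2.32240124e-01, -4.90467336e-06, -7.34594734e-04]), 'wrist_force': array([ 0.38834469,  0.56485551, -0.00879142]), 'wrist_torque': array([-0.03881055,  0.00271668,  0.01069075]), 'grip_width': 85.37522086450775}
scene [[396.04182394   0.         321.3477405 ]
 [  0.         396.04182394 199.70752006]
 [  0.           0.           1.        ]] -0.010418757375637008 [[-1.81105480e-01 -8.55149382e-01  4.85716316e-01 -8.71505514e+01]
 [-9.83455394e-01  1.59502118e-01 -8.58752784e-02  1.22105604e+02]
 [-4.03658963e-03 -4.93232814e-01 -8.69887980e-01  1.13599658e+03]
 [ 0.00000000e+00  0.00000000e+00  0.00000000e+00  1.00000
[... 154 characters left out ...]
64366154 [[ 1.76631420e-02 -9.73080008e-01  2.29789710e-01  2.56137760e+02]
 [-9.99832207e-01 -1.83061267e-02 -6.66468588e-04  3.32842622e+01]
 [ 4.85508680e-03 -2.29739381e-01 -9.73240076e-01  1.25096981e+03]
 [ 0.00000000e+00  0.00000000e+00  0.00000000e+00  1.00000000e+00]]
wrist [[357.75707749   0.         315.78295057]
 [  0.         357.75707749 203.22537022]
 [  0.           0.           1.        ]] -0.04365342987220908 [[-2.43424460e-04 -9.50451887e-01 -3.10871598e-01  7.97213583e+01]
 [ 9.99999776e-01 -3.75977326e-05 -6.68087955e-04  4.03274735e-03]
 [ 6.23297390e-04 -3.10871691e-01  9.50451684e-01  3.19085709e+01]
 [ 0.00000000e+00  0.00000000e+00  0.00000000e+00  1.00000000e+00]]
```

View pics/scene0.png

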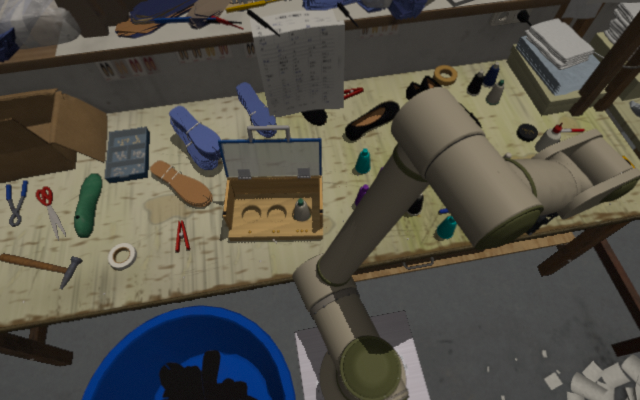

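View pics/top0.png

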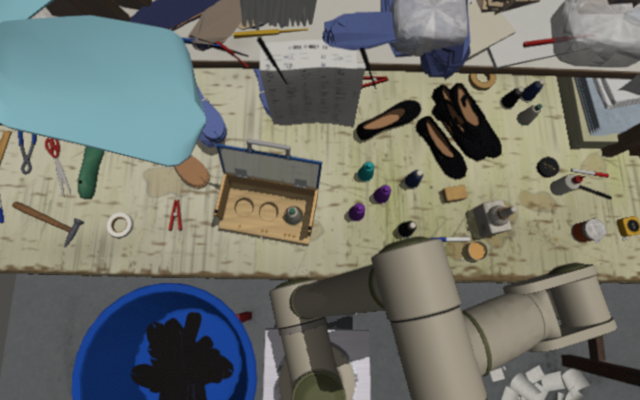

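View pics/wrist0.png

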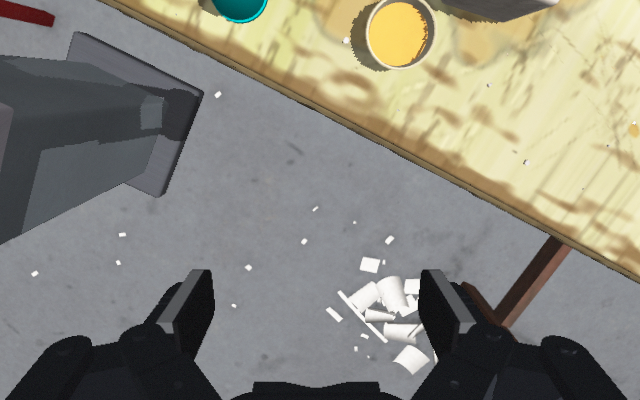

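```bash
python3 - <<'E'
import cv2
a=cv2.imread("pics/top0.png")
cv2.imwrite("pics/top0z.png",cv2.resize(a[150:250,330:480],None,fx=5,fy=5,interpolation=cv2.INTER_CUBIC))
cv2.imwrite("pics/top0y.png",cv2.resize(a[130:250,200:350],None,fx=5,fy=5,interpolation=cv2.INTER_CUBIC))
E
```

```text
(no output)
```

View pics/top0z.png

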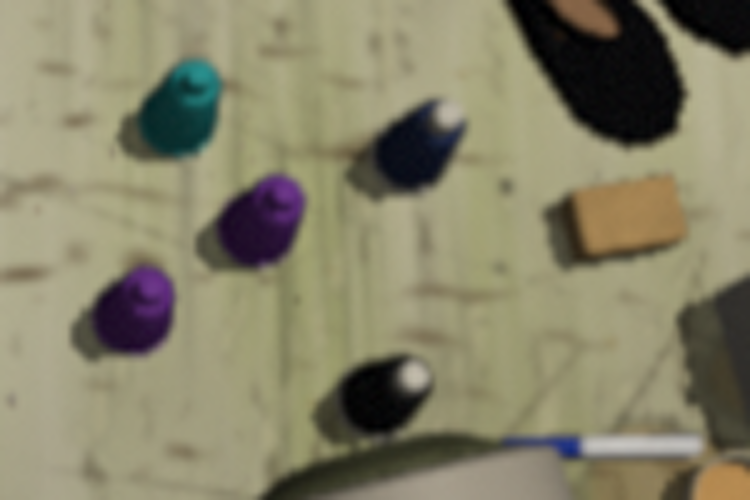

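View pics/top0y.png

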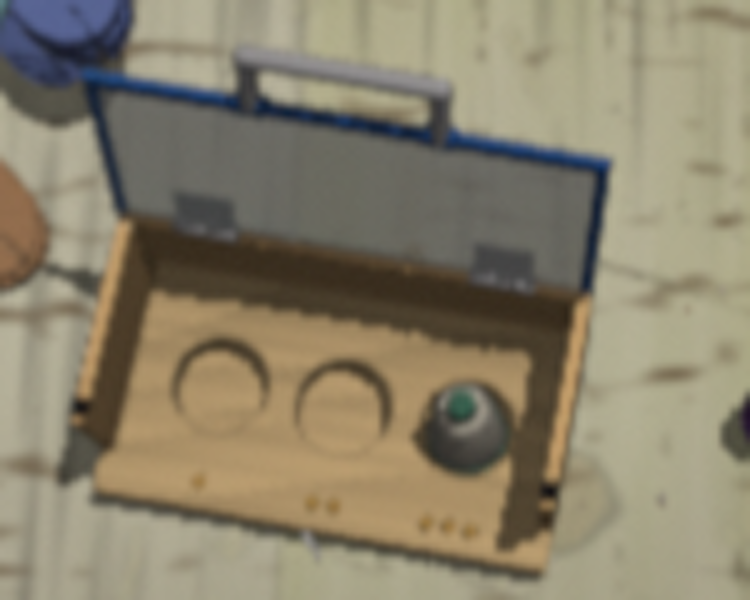

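```bash
cat > h.py <<'E'
import cv2, numpy as np
from workcell import readout, vision
from scipy.spatial.transform import Rotation as R
def grab(n,save=None):
    s=readout.state(); f=vision.grab_frame(n)
    K=np.array(f["intrinsics"]);k1=f["k1"]
    if n=="wrist":
        T=np.eye(4);T[:3,:3]=R.from_quat(s["orientation"]).as_matrix();T[:3,3]=s["eef_pos"]
        E=T@np.array(f["tool_from_camera"])
    else: E=np.array(f["extrinsics"])
    if save: cv2.imwrite("pics/"+save,f["pixels"][:,:,::-1])
    return dict(img=f["pixels"],K=K,d=np.array([k1,0,0,0,0.]),E=E,s=s)
def ray(c,uv):
    p=cv2.undistortPoints(np.array(uv,float).reshape(-1,1,2),c["K"],c["d"]).reshape(-1,2)
    d=np.c_[p,np.ones(len(p))]@c["E"][:3,:3].T
    return c["E"][:3,3],d
def onz(c,uv,z):
    o,d=ray(c,uv); t=(z-o[2])/d[:,2]; return o+t[:,None]*d
def proj(c,P):
    Ei=np.linalg.inv(c["E"]);q=np.array(P,float).reshape(-1,3)@Ei[:3,:3].T+Ei[:3,3]
    return cv2.projectPoints(q,np.zeros(3),np.zeros(3),c["K"],c["d"])[0].reshape(-1,2)
def tri(c1,u1,c2,u2):
    o1,d1=ray(c1,u1);o2,d2=ray(c2,u2);d1=d1[0];d2=d2[0]
    A=np.c_[d1,-d2];t=np.linalg.lstsq(A,o2-o1,rcond=None)[0]
    a=o1+t[0]*d1;b=o2+t[1]*d2;return (a+b)/2,np.linalg.norm(a-b)
E
python3 - <<'E'
from h import *
c=grab("top"); im=c["img"].astype(int)
hsv=cv2.cvtColor(c["img"],cv2.COLOR_RGB2HSV)
def cent(box,cond):
    x0,y0,x1,y1=box; m=np.zeros(im.shape[:2],bool); m[y0:y1,x0:x1]=cond[y0:y1,x0:x1]
    ys,xs=np.nonzero(m); return (xs.mean(),ys.mean()),len(xs)
W=(im.min(2)>120)&(im.max(2)-im.min(2)<35)
bk=cent((407,219,420,232),W); bl=cent((413,167,425,180),W); print(bk,bl)
for n,b in (("black",bk),("blue",bl)): print(n,onz(c,b[0],97))
# pockets by eyeball on 5x crop (off 200,130): ellipse centers
P={ "p1":(222,387),"p2":(344,408),"studL":(198,481),"s2":(323,505),"s3":(447,524),"neckw":(461,405)}
q={k:(200+v[0]/5-.4,130+v[1]/5-.4) for k,v in P.items()}
for k,v in q.items(): print(k,v,onz(c,v,97 if k=="neckw" else 30))
# hinge corner points of cheek tops, back: 
for n,v,z in (("cheekL back",(122,215),120),("cheekR back",(592,292),120),("cheekL front",(84,400),120),("cheekR front",(552,483),120),("barL",(240,50),290),("barR",(448,88),290),("frontL",(96,490),30),("frontR",(540,575),30)):
    print(n,onz(c,(200+v[0]/5-.4,130+v[1]/5-.4),z))
# other: purple
for n,cond in (("pur",(hsv[...,0]>130)&(hsv[...,0]<160)&(hsv[...,1]>120)),):
    k,l,st,ce=cv2.connectedComponentsWithStats(cond.astype(np.uint8))
    for i in range(1,k):
        if st[i,4]>40: print(n,ce[i],st[i],onz(c,ce[i],40))
E
```

```text
((np.float64(412.72727272727275), np.float64(224.5)), 22) ((np.float64(419.6896551724138), np.float64(171.51724137931035)), 29)
black [[ 462.41478283 -279.6254987    97.        ]]
blue [[ 628.45251273 -308.46177202   97.        ]]
p1 (244.0, 207.0) [[520.99147631 237.2192262   30.        ]]
p2 (268.40000000000003, 211.2) [[508.84024334 159.08505678  30.        ]]
studL (239.2, 225.79999999999998) [[460.25100774 249.01002215  30.        ]]
s2 (264.20000000000005, 230.6) [[446.54307491 169.72247269  30.        ]]
s3 (289.0, 234.4) [[436.02065403  91.67667595  30.        ]]
neckw (291.8, 210.6) [[498.12865522  82.15930403  97.        ]]
cheekL back [[606.16014325 288.34499821 120.        ]]
cheekR back [[563.47652954   5.09881005 120.        ]]
cheekL front [[492.10034613 303.08315563 120.        ]]
cheekR front [[447.93352068  26.97565185 120.        ]]
barL [[644.61022159 194.52457125 290.        ]]
barR [[625.51702886  85.37466293 290.        ]]
frontL [[453.27107214 312.90253851  30.        ]]
frontR [[405.14451006  32.95743955  30.        ]]
pur [382.02139037 193.90909091] [374 186  16  17 187] [[ 569.66682406 -200.970447     40.        ]]
pur [356.66298343 211.7679558 ] [349 204  15  16 181] [[ 510.12368004 -119.47652175   40.        ]]
```

```bash
python3 -m jog '[[[0,0,6.8,27,26.5,0,85],[0,0,6.8,27,26.5,0,85],[0,0,6.8,27,26.5,0,85],[0,0,6.8,27,26.5,0,85],[0,0,6.8,27,26.5,0,85],[0,0,6.8,27,26.5,0,85],[0,0,6.8,27,26.5,0,85],[0,0,6.8,25,26,0,85],[0,0,0,0,0,0,85]]]' 30; python3 - <<'E'
from h import *
w=grab("wrist","w1.png"); c=grab("top","top1.png"); s=grab("scene","scene1.png")
print(w["s"]["eef_pos"],R.from_quat(w["s"]["orientation"]).as_matrix().round(3).tolist(), w["s"]["q"])
print(proj(w,[462.4,-279.6,97]),proj(w,[628,-308,97]))
E
```

```text
t: 1.1
eef_pos: [464.5, -276.4, 404.6]
orientation: [0.757, 0.654, 0.0, -0.0]
wrist_force: [-0.6, 0.2, -0.1]
grip_width: 85.0
[ 464.45846557 -276.38835595  404.5714994 ] [[0.145, 0.989, 0.0], [0.989, -0.145, 0.001], [0.001, 0.0, -1.0]] [-7.56084935e-01  3.64007567e-01  1.32405808e+00  8.94983704e-04
  1.45386690e+00 -6.11028483e-01]
[[313.95074069 195.56743304]] [[518.94293624 200.56636143]]
```

View pics/w1.png

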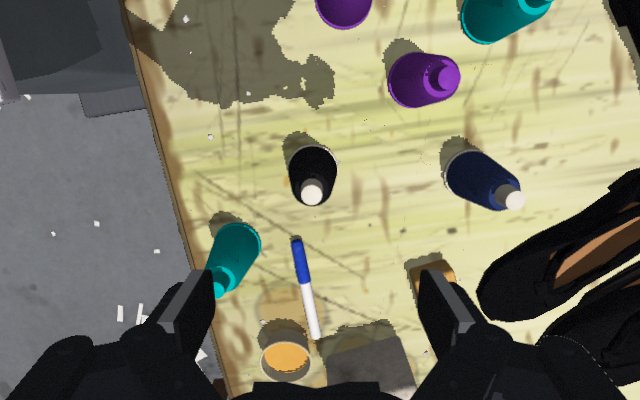

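View pics/scene1.png

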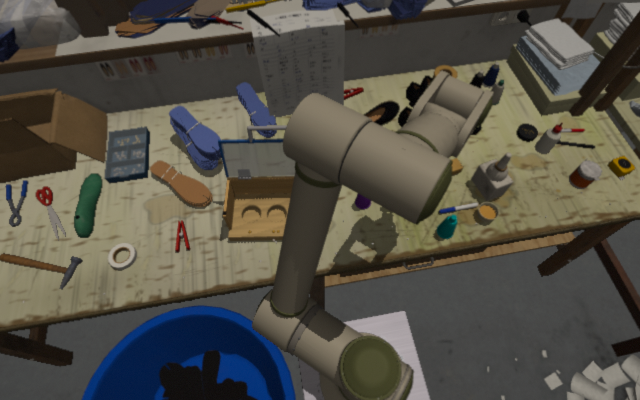

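```bash
cat > n.py <<'E'
from h import *
def white(c,uv,r=12,th=150):
    x,y=map(int,uv); im=c["img"].astype(int)
    m=(im.min(2)>th)&(im.max(2)-im.min(2)<40)
    mm=np.zeros_like(m); mm[max(0,y-r):y+r,max(0,x-r):x+r]=m[max(0,y-r):y+r,max(0,x-r):x+r]
    k,l,st,ce=cv2.connectedComponentsWithStats(mm.astype(np.uint8))
    i=1+np.argmax(st[1:,4]); x,y,w,h,a=st[i]
    return ce[i],st[i]
E
python3 - <<'E'
from n import *
w=grab("wrist"); 
for uv in ((312,194),(515,200)):
    p,st=white(w,uv,18); print(p,st,onz(w,p,100),onz(w,p,97))
print("turq",onz(w,(220,285),100),onz(w,(243,235),10),"pur",onz(w,(441,78),95))
cv2.imwrite("pics/w1z.png",cv2.resize(w["img"][130:230,270:370,::-1],None,fx=5,fy=5))
E
```

```text
[313.42342342 190.4024024 ] [303 181  22  20 333] [[ 460.37479409 -277.67763748  100.        ]] [[ 460.21642682 -278.52334473   97.        ]]
[518.90092879 194.47678019] [509 185  21  20 323] [[ 623.48833638 -306.1395025   100.        ]] [[ 625.12464324 -307.29836445   97.        ]]
turq [[ 366.57761541 -349.89566736  100.        ]] [[ 371.0806307  -341.62119751   10.        ]] pur [[ 566.74574339 -208.00058219   95.        ]]
```

View pics/w1z.png

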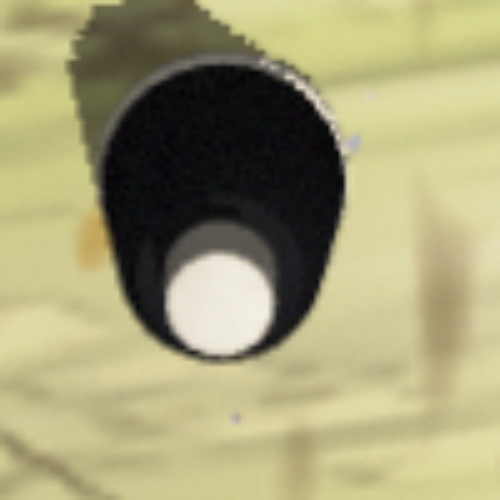

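```bash
python3 -m jog '[[[0,0,0,-4,-1.3,-25,60],[0,0,0,0,0,-30,60],[0,0,0,0,0,-30,60],[0,0,0,0,0,-25,60],[0,0,0,0,0,-25,60],[0,0,0,0,0,-16,60],[0,0,0,0,0,0,60]]]' 30; python3 - <<'E'
from n import *
w=grab("wrist","w2.png"); print(w["s"]["eef_pos"],w["s"]["t"])
E
```

```text
t: 2.0
eef_pos: [457.6, -281.2, 251.9]
orientation: [0.76, 0.65, -0.0, -0.002]
wrist_force: [-0.4, 0.5, -0.9]
grip_width: 60.1
[ 457.58616679 -281.1867509   251.90478582] 2.0
```

View pics/w2.png

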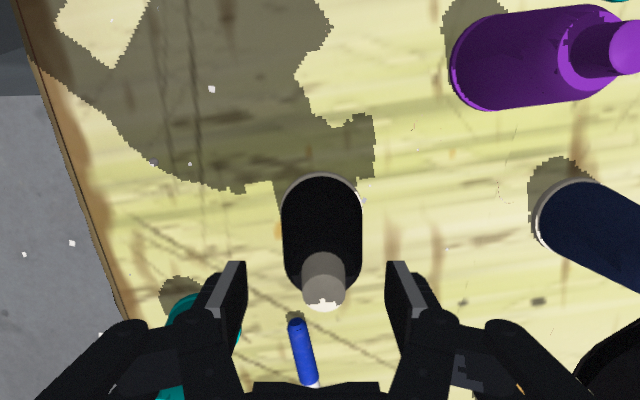

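```bash
python3 -m jog '[[[0,0,0,2.8,3.5,0,60],[0,0,0,0,0,0,60],[0,0,0,0,0,0,60]]]' 30; python3 - <<'E'
from n import *
w=grab("wrist"); print(w["s"]["eef_pos"],w["s"]["t"])
p,st=white(w,(323,297),20); print(p,st,onz(w,p,100))
print(proj(w,[460.4,-277.7,100]))
E
```

```text
t: 2.35
eef_pos: [461.4, -276.9, 254.5]
orientation: [0.759, 0.651, 0.0, 0.001]
wrist_force: [0.1, -0.0, 0.1]
grip_width: 60.2
[ 461.39507453 -276.9168614   254.54092187] 2.35
[317.81675393 305.08202443] [303 293  32  24 573] [[ 461.98351689 -280.31645095  100.        ]]
[[312.88060371 300.02172674]]
```

```bash
python3 -m jog '[[[0,0,0,0.5,-2.5,-2,60],[0,0,0,0,0,0,10],[0,0,0,0,0,0,10],[0,0,0,0,0,0,10],[0,0,0,0,0,0,10],[0,0,0,0,0,0,10],[0,0,0,0,0,0,10]]]' 30; python3 - <<'E'
from n import *
w=grab("wrist","w3.png"); print(w["s"]["eef_pos"],w["s"]["t"],w["s"]["grip_width"])
E
```

```text
t: 3.1
eef_pos: [461.8, -279.3, 251.8]
orientation: [0.759, 0.651, 0.0, -0.0]
wrist_force: [-0.8, 1.6, 3.0]
grip_width: 27.1
[ 461.78939752 -279.34576038  251.81397615] 3.1 27.082199002806824
```

View pics/w3.png

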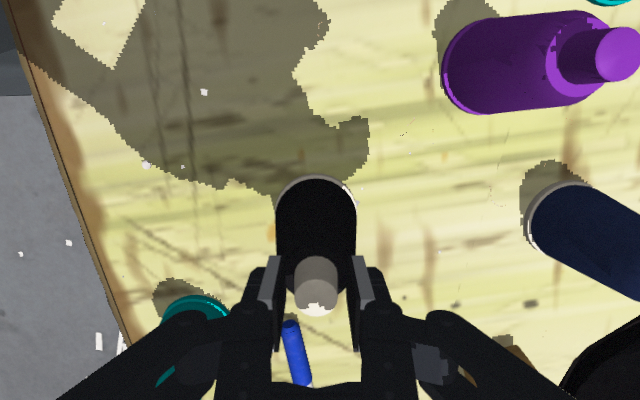

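```bash
python3 -m jog '[[[0,0,0,0,0,0,10],[0,0,0,0,0,0,10],[0,0,0,0,0,0,10]]]' 30
```

```text
t: 3.45
eef_pos: [461.8, -279.4, 251.8]
orientation: [0.759, 0.651, 0.0, 0.0]
wrist_force: [-1.8, 2.1, 4.7]
grip_width: 26.8
```

```bash
python3 -m jog '[[[0,0,0,0,0,0,38],[0,0,0,0,0,0,38],[0,0,0,0,0,6,38],[0,0,0,0,0,0,10],[0,0,0,0,0,0,10],[0,0,0,0,0,0,10],[0,0,0,0,0,0,10],[0,0,0,0,0,0,10],[0,0,0,0,0,0,10]]]' 30
```

```text
t: 4.35
eef_pos: [461.8, -279.5, 258.3]
orientation: [0.759, 0.651, 0.0, 0.001]
wrist_force: [-1.5, 0.7, 5.9]
grip_width: 17.4
```

```bash
python3 -m jog '[[[0,0,0,0,0,10,10],[0,0,0,0,0,25,10],[0,0,0,0,0,35,10],[0,0,0,0,0,40,10],[0,0,0,0,0,40,10],[0,0,0,0,0,20,10],[0,0,0,0,0,0,10]]]' 30;  python3 - <<'E'
from n import *
w=grab("wrist","w4.png"); print(w["s"]["eef_pos"],w["s"]["t"],w["s"]["grip_width"])
E
```

```text
t: 5.05
eef_pos: [461.6, -279.2, 430.9]
orientation: [0.759, 0.651, 0.0, 0.003]
wrist_force: [0.5, 0.8, -1.1]
grip_width: 17.6
[ 461.63909322 -279.19828819  430.86164613] 5.05 17.5523161182775
```

View pics/w4.png

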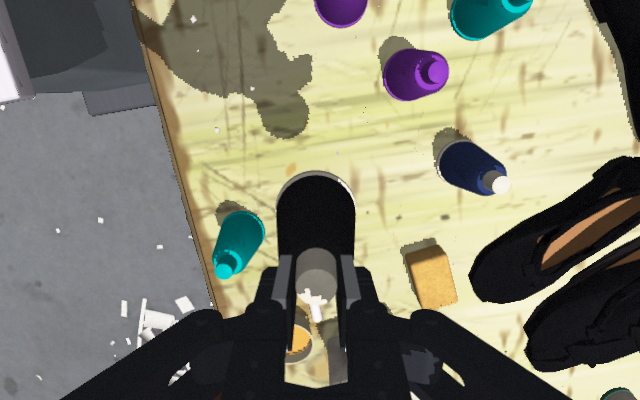

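```bash
python3 -m jog '[[[0,0,0,4,20,0,10],[0,0,0,4,40,0,10],[0,0,0,4,45,0,10],[0,0,0,4,45,0,10],[0,0,0,4,45,0,10],[0,0,0,4,45,0,10],[0,0,0,4,45,0,10],[0,0,0,4,45,0,10],[0,0,0,4,30,0,10],[0,0,0,4,20,0,10]]]' 30;  python3 -m jog '[[[0,0,0,0,0,0,10],[0,0,0,0,0,0,10]]]'; python3 - <<'E'
from n import *
w=grab("wrist","w5.png"); print(w["s"]["eef_pos"],w["s"]["t"],w["s"]["grip_width"])
grab("top","t5.png")
ys=np.array([.152,.988,0])
print(proj(w,[[509.5,158.5,30],np.array([509.5,158.5,30])+80*ys]))
E
```

```text
t: 6.1
eef_pos: [501.5, 102.8, 425.9]
orientation: [0.758, 0.652, -0.001, -0.001]
wrist_force: [0.6, -0.3, -0.8]
grip_width: 17.6
t: 6.3
eef_pos: [501.7, 100.5, 426.4]
orientation: [0.759, 0.651, -0.001, -0.001]
wrist_force: [-0.7, -0.7, -0.6]
grip_width: 17.7
[501.74569848 100.49969582 426.36009213] 6.3 17.656231999988147
[[316.05353459 109.16278795]
 [316.1210363   20.99270226]]
```

View pics/w5.png

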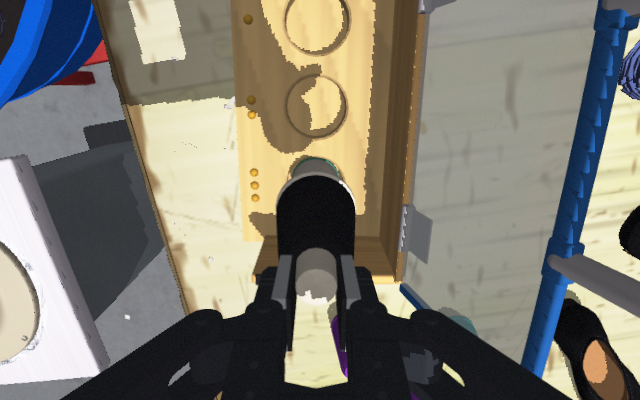

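View pics/t5.png

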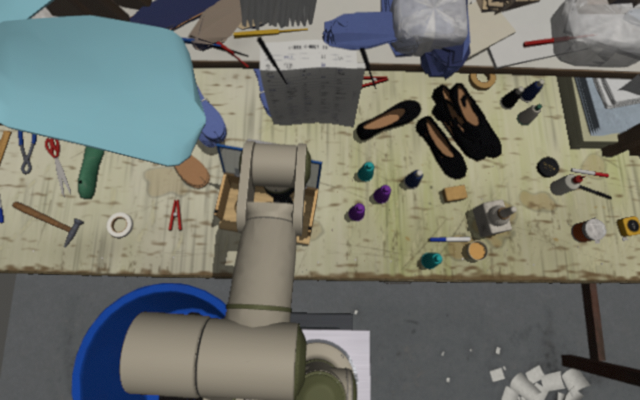

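```bash
python3 - <<'E'
import cv2
a=cv2.imread("pics/w5.png")
cv2.imwrite("pics/w5z.png",cv2.resize(a[0:145,240:385],None,fx=4,fy=4,interpolation=cv2.INTER_CUBIC))
E
```

```text
(no output)
```

View pics/w5z.png

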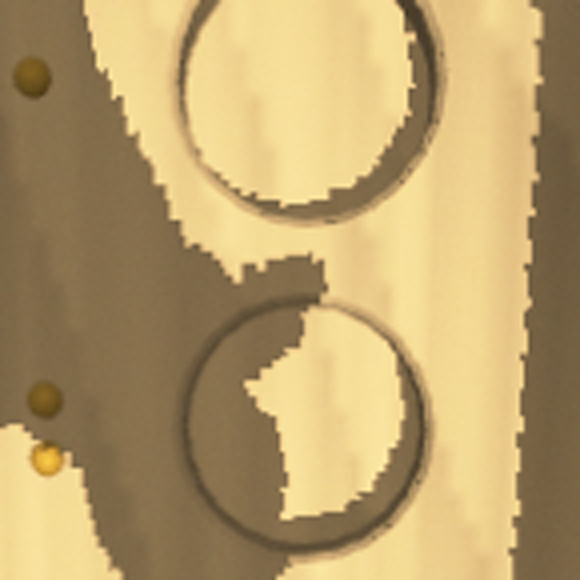

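```bash
cp pics/w5.png . ; python3 - <<'E'
from n import *
w=grab("wrist"); s=w["s"];print(s["eef_pos"],s["t"])
P1=onz(w,(317.5,21.3),30)[0];P2=onz(w,(316.6,106.4),30)[0];print(P1,P2,np.linalg.norm(P1-P2),np.degrees(np.arctan2(*(P1-P2)[:2])))
Rm=R.from_quat(s["orientation"]).as_matrix()
zf=s["eef_pos"][2]-258.3
a=onz(w,(315.5,172),zf)[0]; print("foot far edge in tool",Rm.T@(a-s["eef_pos"]))
for u in ((277,205),(354.5,205)): print(Rm.T@(onz(w,u,zf)[0]-s["eef_pos"]))
print("tilt tool z",Rm[:,2],"yaw x",np.degrees(np.arctan2(Rm[1,0],Rm[0,0])))
# finer: foot edge row profile at u=315
for v in range(164,182): print(v,w["img"][v,315],end=" ")
E
```

```text
[501.78895314  99.74870038 426.98223368] 6.4
[523.65932071 236.39539409  30.        ] [511.05758286 160.24376101  30.        ] 77.18727237601085 9.396277384704604
foot far edge in tool [ 2.70688917e+01 -2.58148330e-01  2.58289325e+02]
[  4.54164994 -25.95650944 258.33721302]
[  4.58447185  25.73260068 258.25991047]
tilt tool z [-1.54184615e-03 -1.86536032e-04 -9.99998794e-01] yaw x 81.20277854272642
164 [96 90 84] 165 [95 90 86] 166 [95 90 84] 167 [98 93 86] 168 [98 93 87] 169 [97 91 85] 170 [98 93 87] 171 [107 103  94] 172 [129 124 114] 173 [132 127 117] 174 [119 115 104] 175 [53 53 47] 176 [20 15 18] 177 [18 17 15] 178 [10 14 12] 179 [19 18 18] 180 [17 15 18] 181 [14 13 16]
```

```bash
python3 -m jog '[[[0,0,0,3,20,0,10],[0,0,0,5,32,0,10],[0,0,0,4,27,0,10],[0,0,0,0,0,0,10],[0,0,0,0,0,0,10],[0,0,0,0,0,0,10]]]'; python3 - <<'E'
from n import *
w=grab("wrist","w6.png"); print(w["s"]["eef_pos"].tolist(),w["s"]["orientation"].tolist(),w["s"]["t"],w["s"]["grip_width"])
cv2.imwrite("pics/w6z.png",cv2.resize(w["img"][40:185,240:385,::-1],None,fx=4,fy=4,interpolation=cv2.INTER_CUBIC))
E
```

```text
t: 7.05
eef_pos: [513.8, 178.4, 427.7]
orientation: [0.759, 0.651, -0.0, 0.0]
wrist_force: [-0.1, -0.6, -0.6]
grip_width: 17.3
[513.8374488397013, 178.4470305621845, 427.6690049808963] [0.7593643248517388, 0.6506656453586372, -0.00019835675447205323, 2.7332930619976898e-05] 7.05 17.29982572004521
```

View pics/w6z.png

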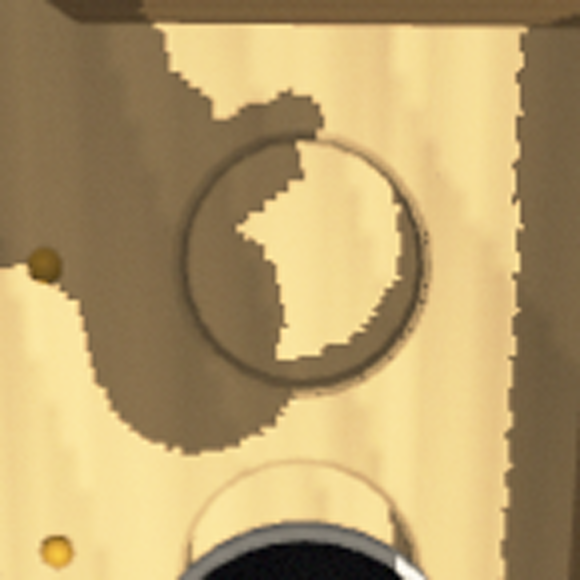

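```bash
python3 - <<'E'
from n import *
w=grab("wrist"); s=w["s"];print(s["eef_pos"],s["t"])
P1=onz(w,(316.4,105.4),30)[0];print(P1, onz(w,(316.4,40+133/4-.4),30),onz(w,(316.4,40+393/4-.4),30))
print((P1-s["eef_pos"]))
E
```

```text
[513.83328918 178.45864425 427.73047303] 7.1
[523.63259667 239.86696055  30.        ] [[528.31984786 270.10890736  30.        ]] [[518.7291019  208.22676586  30.        ]]
[   9.79930749   61.4083163  -397.73047303]
```

```bash
python3 -m jog '[[[0,0,0,3,20,0,10],[0,0,0,3.4,22,0,10],[0,0,0,3,18.5,-10,10],[0,0,0,0,0,-30,10],[0,0,0,0,0,-35,10],[0,0,0,0,0,-30,10],[0,0,0,0,0,-19,10],[0,0,0,0,0,0,10],[0,0,0,0,0,0,10]]]'; python3 - <<'E'
from n import *
w=grab("wrist","w7.png"); print(w["s"]["eef_pos"].tolist(),w["s"]["orientation"].tolist(),w["s"]["t"],w["s"]["grip_width"])
a=np.linspace(0,2*np.pi,60)
im=w["img"][:,:,::-1].copy()
for C,z,r,col in (((523.3,239.3),30,30.5,(0,0,255)),(w["s"]["eef_pos"][:2],w["s"]["eef_pos"][2]-258.3,27,(0,255,0))):
    q=proj(w,np.c_[C[0]+r*np.cos(a),C[1]+r*np.sin(a),0*a+z]);cv2.polylines(im,[q.round().astype(int)],True,col,1)
cv2.imwrite("pics/w7o.png",im)
E
```

```text
t: 8.05
eef_pos: [523.5, 239.7, 304.5]
orientation: [0.759, 0.651, 0.0, 0.0]
wrist_force: [0.4, -0.1, -0.2]
grip_width: 17.4
[523.5289376270348, 239.65422176039144, 304.5040249257096] [0.7591398869731437, 0.6509274052172669, 0.00031986498450953054, 0.00020695388477610363] 8.05 17.381060414317254
```

View pics/w7.png

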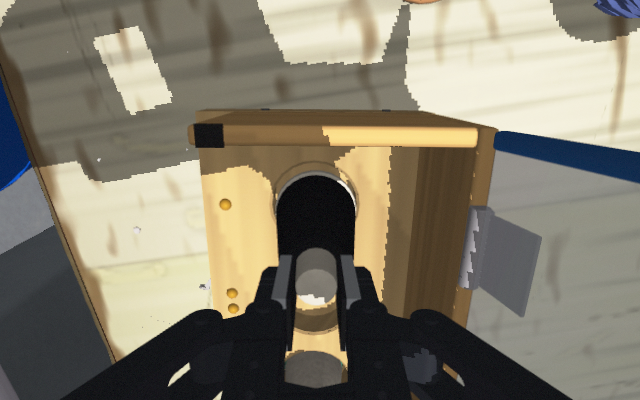

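View pics/w7o.png

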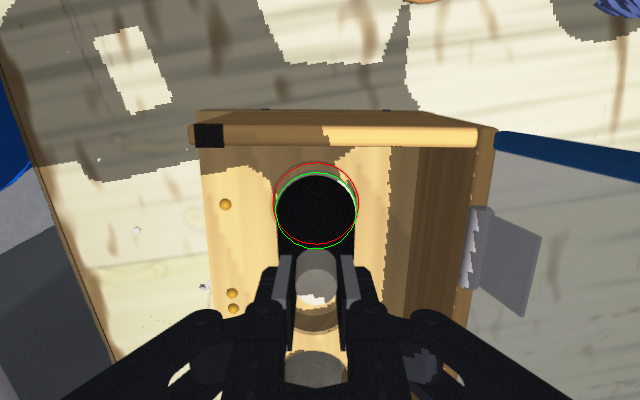

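```bash
python3 -m jog '[[[0,0,0,0,0,-10,10],[0,0,0,0,0,-10,10],[0,0,0,0,0,-8,10],[0,0,0,0,0,-6,10],[0,0,0,0,0,-4,10],[0,0,0,0,0,0,10],[0,0,0,0,0,0,10]]]'
```

```text
t: 8.8
eef_pos: [523.3, 240.1, 265.9]
orientation: [0.759, 0.651, 0.0, 0.0]
wrist_force: [0.3, -0.1, -0.8]
grip_width: 17.5
```

Seated to 1.6 mm above the floor, no contact force. Lower the last bit and release.

```bash
python3 -m jog '[[[0,0,0,0,0,-1,10],[0,0,0,0,0,0,20],[0,0,0,0,0,0,30],[0,0,0,0,0,0,40],[0,0,0,0,0,0,40],[0,0,0,0,0,5,40],[0,0,0,0,0,25,40],[0,0,0,0,0,40,40],[0,0,0,-2,-15,45,40],[0,0,0,-6,-40,40,50]]]'; python3 - <<'E'
from n import *
w=grab("wrist","w8.png"); print(w["s"]["eef_pos"].tolist(),w["s"]["t"],w["s"]["grip_width"])
E
```

```text
t: 9.8
eef_pos: [515.5, 190.6, 417.7]
orientation: [0.758, 0.652, 0.001, 0.001]
wrist_force: [1.7, -0.1, -0.2]
grip_width: 50.0
[515.5435176446896, 190.63241779953688, 417.70259950254456] 9.8 49.98332730835959
```

View pics/w8.png

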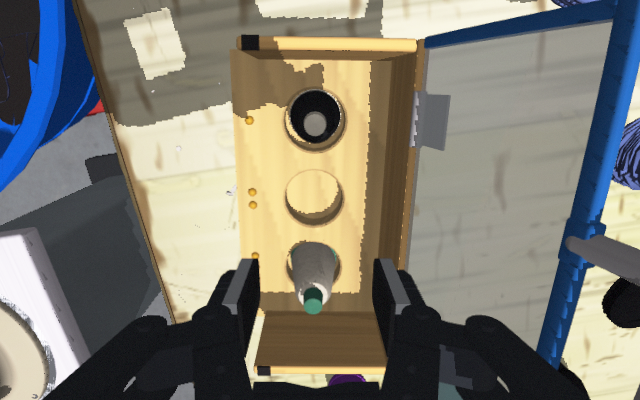

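```bash
python3 -m jog '[[[0,0,0,-3,-30,0,60],[0,0,0,-5,-48,0,60],[0,0,0,-5,-48,0,60],[0,0,0,-5,-48,0,60],[0,0,0,0,-48,0,60],[0,0,0,10,-48,0,60],[0,0,0,25,-48,0,60],[0,0,0,30,-48,0,60],[0,0,0,30,-48,0,60],[0,0,0,20,-48,0,60]]]' ; python3 -m jog '[[[0,0,0,15,-30,0,60],[0,0,0,0,0,0,60],[0,0,0,0,0,0,60],[0,0,0,0,0,0,60]]]';  python3 - <<'E'
from n import *
w=grab("wrist","w9.png"); print(w["s"]["eef_pos"].tolist(),w["s"]["t"],w["s"]["grip_width"],w["s"]["q"])
print(proj(w,[627,-307.5,100]))
E
```

```text
t: 10.85
eef_pos: [604.1, -257.0, 415.1]
orientation: [0.759, 0.651, 0.0, 0.0]
wrist_force: [1.3, 0.1, -0.1]
grip_width: 59.9
t: 11.25
eef_pos: [618.0, -284.4, 415.4]
orientation: [0.759, 0.651, 0.0, 0.0]
wrist_force: [0.4, 0.4, -0.4]
grip_width: 60.0
[618.0217551517164, -284.42190338298406, 415.41390848125036] 11.25 60.01796129938886 [-6.04918034e-01  6.17449485e-01  8.56272181e-01  1.76801069e-04
  1.66771936e+00 -4.53146423e-01]
[[330.62727863 213.05201711]]
```

View pics/w9.png

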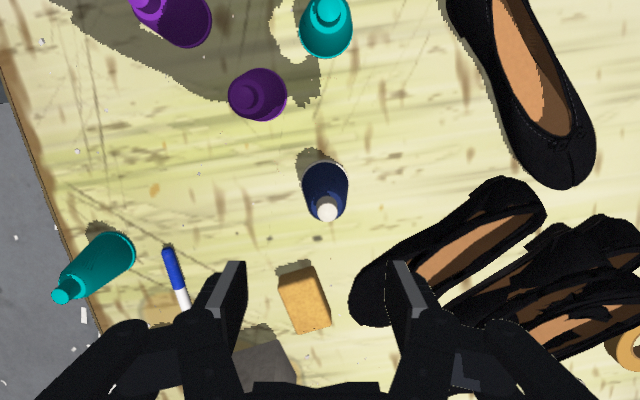

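```bash
python3 - <<'E'
from n import *
w=grab("wrist"); s=w["s"]
p,st=white(w,(327,212),16); q=onz(w,p,100)[0]; print(p,st,q, q-s["eef_pos"])
cv2.imwrite("pics/w9z.png",cv2.resize(w["img"][130:250,270:390,::-1],None,fx=4,fy=4))
E
```

```text
[326.92542373 212.31864407] [317 203  20  19 295] [ 624.06822271 -306.32504558  100.        ] [   6.05590934  -22.09826176 -315.59597263]
```

View pics/w9z.png

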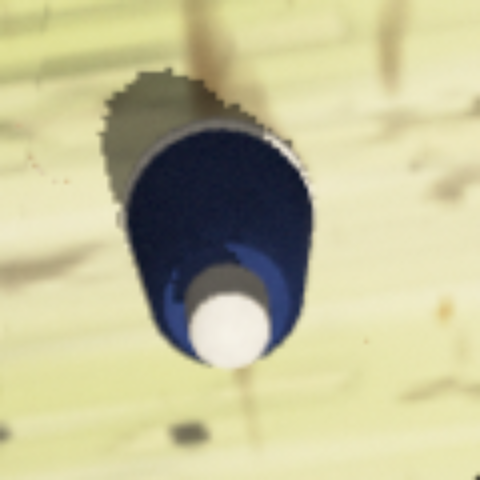

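```bash
python3 -m jog '[[[0,0,0,7.3,-23.6,-10,60],[0,0,0,0,0,-30,60],[0,0,0,0,0,-35,60],[0,0,0,0,0,-35,60],[0,0,0,0,0,-30,60],[0,0,0,0,0,-17,60],[0,0,0,0,0,0,60],[0,0,0,0,0,0,60]]]';  python3 - <<'E'
from n import *
w=grab("wrist","w10.png"); print(w["s"]["eef_pos"].tolist(),w["s"]["t"],w["s"]["grip_width"])
E
```

```text
t: 12.15
eef_pos: [625.7, -308.5, 259.1]
orientation: [0.759, 0.651, 0.0, 0.001]
wrist_force: [-0.7, 0.2, 0.6]
grip_width: 60.2
[625.719716727916, -308.5424852702028, 259.148288237873] 12.15 60.23144256215413
```

View pics/w10.png

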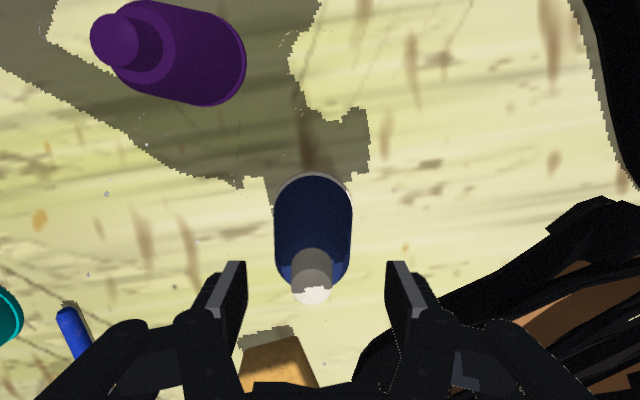

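```bash
python3 -m jog '[[[0,0,0,-2.3,0,-1,50],[0,0,0,0,0,0,35],[0,0,0,0,0,0,10],[0,0,0,0,0,0,10],[0,0,0,0,0,0,10],[0,0,0,0,0,0,10],[0,0,0,0,0,0,10],[0,0,0,0,0,0,10]]]'
```

```text
t: 13.0
eef_pos: [623.4, -309.0, 257.5]
orientation: [0.759, 0.651, 0.0, 0.001]
wrist_force: [0.4, 0.9, 5.8]
grip_width: 17.6
```

Gripped on the neck (17.6, as before). Lift and travel back, keeping clear of the cover.

```bash
python3 -m jog '[[[0,0,0,0,0,10,10],[0,0,0,0,0,25,10],[0,0,0,0,0,40,10],[0,0,0,0,0,45,10],[0,0,0,0,0,40,10],[0,0,0,-15,10,10,10],[0,0,0,-28,30,0,10],[0,0,0,-30,45,0,10],[0,0,0,-30,45,0,10],[0,0,0,-25,45,0,10]]]';python3 -m jog '[[[0,0,0,-5,46,0,10],[0,0,0,0,46,0,10],[0,0,0,5,46,0,10],[0,0,0,5,46,0,10],[0,0,0,3,30,0,10],[0,0,0,0,10,0,10],[0,0,0,0,0,0,10],[0,0,0,0,0,0,10]]]'; python3 - <<'E'
from n import *
w=grab("wrist","w11.png"); print(w["s"]["eef_pos"].tolist(),w["s"]["t"],w["s"]["grip_width"])
cv2.imwrite("pics/w11z.png",cv2.resize(w["img"][0:160,240:400,::-1],None,fx=4,fy=3.75,interpolation=cv2.INTER_CUBIC))
E
```

```text
t: 14.0
eef_pos: [498.8, -140.7, 426.9]
orientation: [0.759, 0.651, -0.0, -0.0]
wrist_force: [0.6, -0.1, -0.3]
grip_width: 17.5
t: 14.8
eef_pos: [508.5, 81.0, 426.9]
orientation: [0.759, 0.651, -0.0, 0.0]
wrist_force: [0.3, 0.1, -1.3]
grip_width: 17.9
[508.4868629002912, 81.04456122284836, 426.8598923094331] 14.8 17.923179104548925
```

View pics/w11.png

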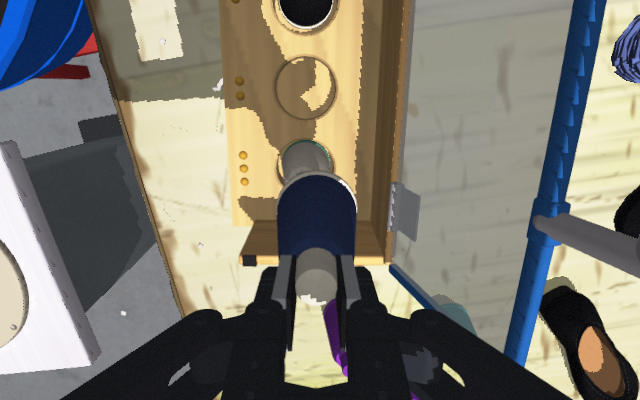

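```bash
python3 -m jog '[[[0,0,0,1,20,0,10],[0,0,0,1,30,0,10],[0,0,0,0.6,29.2,-10,10],[0,0,0,0,0,-30,10],[0,0,0,0,0,-35,10],[0,0,0,0,0,-30,10],[0,0,0,0,0,-18,10],[0,0,0,0,0,0,10],[0,0,0,0,0,0,10]]]'; python3 - <<'E'
from n import *
w=grab("wrist","w12.png"); print(w["s"]["eef_pos"].tolist(),w["s"]["t"],w["s"]["grip_width"])
a=np.linspace(0,2*np.pi,60)
im=w["img"][:,:,::-1].copy()
for C,z,r,col in (((511.2,160.3),30,30.5,(0,0,255)),(w["s"]["eef_pos"][:2],w["s"]["eef_pos"][2]-257.5,27,(0,255,0))):
    q=proj(w,np.c_[C[0]+r*np.cos(a),C[1]+r*np.sin(a),0*a+z]);cv2.polylines(im,[q.round().astype(int)],True,col,1)
cv2.imwrite("pics/w12o.png",np.hstack([cv2.resize(x[100:300,220:420],None,fx=2,fy=2) for x in (w["img"][:,:,::-1],im)]))
E
```

```text
t: 15.75
eef_pos: [511.6, 160.2, 304.5]
orientation: [0.759, 0.651, 0.0, 0.0]
wrist_force: [0.3, -0.2, 0.7]
grip_width: 17.3
[511.5776941207364, 160.2169704634123, 304.5425381446416] 15.75 17.288377715540214
```

View pics/w12o.png

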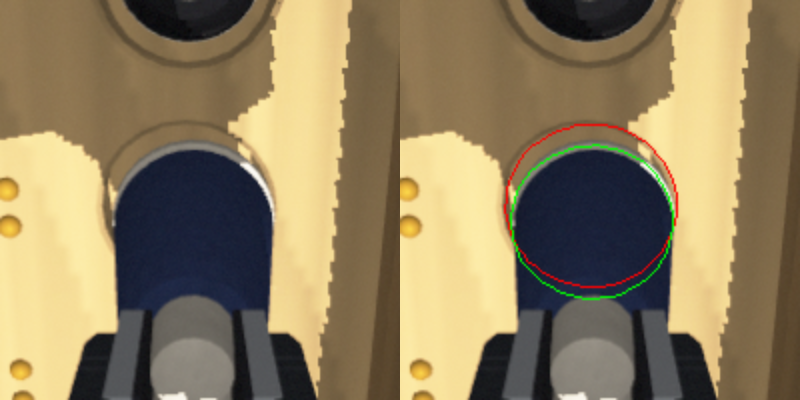

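```bash
python3 -m jog '[[[0,0,0,-0.8,0.5,-10,10],[0,0,0,0,0,-10,10],[0,0,0,0,0,-8,10],[0,0,0,0,0,-6,10],[0,0,0,0,0,-5,10],[0,0,0,0,0,0,10],[0,0,0,0,0,0,10]]]'
```

```text
t: 16.5
eef_pos: [510.3, 161.7, 264.7]
orientation: [0.759, 0.651, -0.0, -0.0]
wrist_force: [-1.0, -1.3, -0.4]
grip_width: 17.5
```

```bash
python3 -m jog '[[[0,0,0,0,0,-0.8,10],[0,0,0,0,0,0,20],[0,0,0,0,0,0,30],[0,0,0,0,0,0,40],[0,0,0,0,0,0,40],[0,0,0,0,0,5,40],[0,0,0,0,0,25,40],[0,0,0,0,0,40,40],[0,0,0,0,-15,45,40],[0,0,0,0,-40,45,50]]]'; python3 -m jog '[[[0,0,0,0,-20,45,60],[0,0,0,0,0,25,60],[0,0,0,0,0,0,60],[0,0,0,0,0,0,60]]]';  python3 - <<'E'
from n import *
w=grab("wrist","w13.png"); print(w["s"]["eef_pos"].tolist(),w["s"]["t"],w["s"]["grip_width"])
grab("top","t13.png");grab("scene","s13.png")
E
```

```text
t: 17.5
eef_pos: [509.8, 114.1, 419.2]
orientation: [0.758, 0.652, 0.001, 0.001]
wrist_force: [0.4, -0.1, -0.2]
grip_width: 50.2
t: 17.9
eef_pos: [510.0, 93.4, 486.4]
orientation: [0.759, 0.651, 0.0, 0.0]
wrist_force: [-0.1, 0.3, -0.3]
grip_width: 60.0
[510.02724829700117, 93.42942256715764, 486.4296152368841] 17.9 59.988701382160656
```

View pics/w13.png

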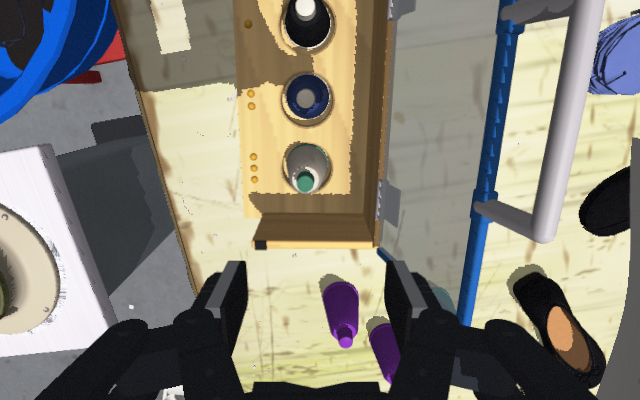

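View pics/s13.png

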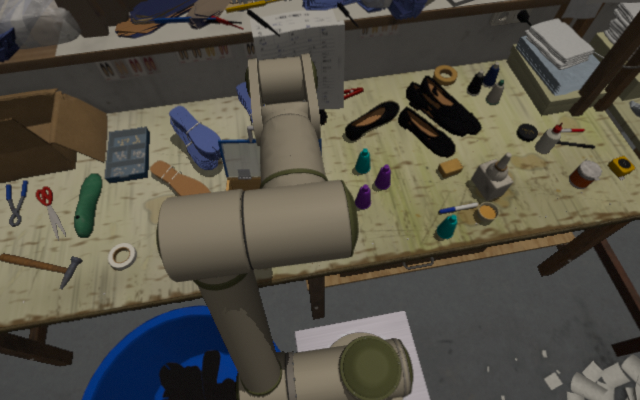

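```bash
python3 - <<'E'
from n import *
w=grab("wrist"); c=grab("top");s=grab("scene")
print("paperR",tri(s,(343,104),c,(357,122)),"paperL",tri(s,(267,116),c,(268,124)))
print("bar", tri(s,(248,130),c,(247.6,139.6)),tri(s,(288,127),c,(289.3,147.2)))
xs=np.array([.988,-.152,0]);ys=np.array([.152,.988,0]);C=np.array([510.8,160.1,0])
def bar(th): return C+(77-175*np.cos(th))*xs+np.array([0,0,126+175*np.sin(th)])
for th in (1.85,1.57,1.3,1.0,.785): print(th,bar(th).round(1))
b=bar(1.85); q=proj(w,[b,b-52*ys,b+52*ys]);print(q)
E
python3 - <<'E'
import cv2,numpy as np
a=cv2.imread("pics/scene0.png")[60:160,210:370];b=cv2.imread("pics/top0.png")[60:160,210:370]
cv2.imwrite("pics/z0.png",np.vstack([cv2.resize(x,None,fx=3.0,fy=3.0,interpolation=cv2.INTER_CUBIC) for x in(a,b)]))
E
```

```text
paperR (array([721.26444609, -93.27990079, 245.77334701]), np.float64(8.292251706143466)) paperL (array([698.46200732, 142.61184204, 268.10731442]), np.float64(6.215864973943804))
bar (array([651.18193888, 197.31222365, 273.78750006]), np.float64(0.13518300152086005)) (array([624.66306454,  86.04528441, 292.9625289 ]), np.float64(2.2289171894519644))
1.85 [634.5 141.1 294.2]
1.57 [586.7 148.4 301. ]
1.3 [540.6 155.5 294.6]
1.0 [493.5 162.8 273.3]
0.785 [464.6 167.2 249.7]
[[576.3806229  122.34687422]
 [553.3864149  230.67952292]
 [600.6184876   -6.45461117]]
```

View pics/z0.png

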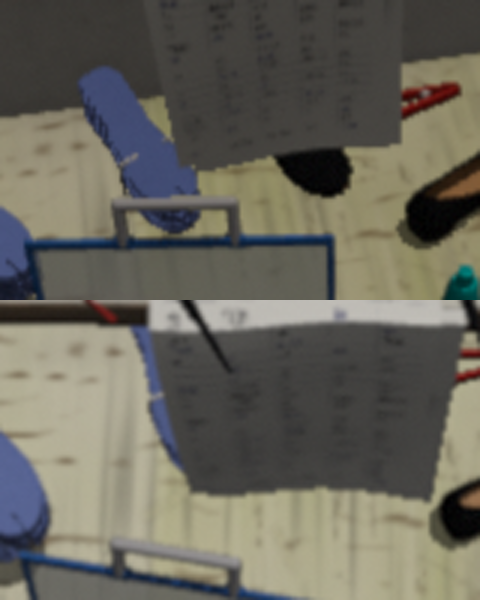

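```bash
python3 - <<'E'
from n import *
c=grab("top");s=grab("scene")
print("paperL",tri(s,(269.3,115.7),c,(273.3,124)),"R",tri(s,(343.3,108.3),c,(354,126.7)))
print("bar", tri(s,(249,128.5),c,(248.7,141)),tri(s,(288,128),c,(289.5,147.5)))
E
python3 - <<'E'
import cv2,numpy as np
a=cv2.imread("pics/scene0.png")[0:130,220:380];b=cv2.imread("pics/top0.png")[0:130,220:380]
cv2.imwrite("pics/z1.png",np.hstack([cv2.resize(x,None,fx=2.5,fy=4.5,interpolation=cv2.INTER_CUBIC) for x in(a,b)]))
E
```

```text
paperL (array([702.5486842 , 132.53946412, 261.94900762]), np.float64(1.1120224353404478)) R (array([707.704082  , -88.24232017, 242.80737189]), np.float64(2.0282801276102984))
bar (array([640.23686595, 191.89787795, 291.80502359]), np.float64(1.5164775344980035)) (array([626.24262556,  86.05915797, 286.86791524]), np.float64(2.6988242491011465))
```

View pics/z1.png

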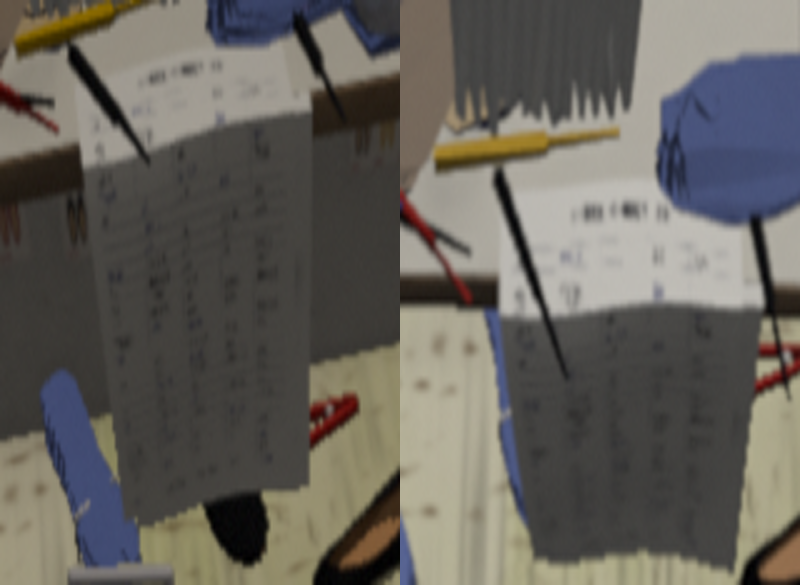

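```bash
python3 - <<'E'
from n import *
c=grab("top");s=grab("scene")
print(tri(s,(254,37),c,(260,70)),tri(s,(344,24.5),c,(364,68)))
print("pens",tri(s,(279,35),c,(286,83)), readout.state()["t"])
E
```

```text
(array([698.80513692, 136.75830769, 533.30781847]), np.float64(0.28253980376086624)) (array([712.13106199, -77.02739218, 526.60624424]), np.float64(0.14177795163943352))
pens (array([651.04110724,  81.16436029, 566.83713578]), np.float64(1.4053779522148582)) 18.4
```

```bash
python3 -m jog '[[[-1.14,-7.41,0,4,16,0,45],[-1.14,-7.41,0,5,16,-2,45],[-1.14,-7.41,0,5,16,-3,45],[-1.14,-7.41,0,4,15,-3,45],[0,0,0,0,0,0,45],[0,0,0,0,0,0,45],[0,0,0,0,0,0,45]]]'; python3 - <<'E'
from n import *
w=grab("wrist","w14.png"); Rm=R.from_quat(w["s"]["orientation"]).as_matrix();print(w["s"]["eef_pos"].tolist(),w["s"]["t"],w["s"]["grip_width"],Rm.round(3).tolist(),w["s"]["q"])
xs=np.array([.988,-.152,0]);ys=np.array([.152,.988,0]);b=np.array([634,140.5,293])
print(proj(w,[b,b-52*ys,b+52*ys]), Rm.T@(b-w["s"]["eef_pos"]))
E
```

```text
t: 19.1
eef_pos: [528.3, 155.9, 478.6]
orientation: [0.733, 0.629, 0.168, 0.196]
wrist_force: [-0.3, 0.1, -0.8]
grip_width: 44.9
[528.3388678305192, 155.85462233072673, 478.6138235583858] 19.1 44.923153991777134 [[0.153, 0.857, 0.492], [0.988, -0.132, -0.076], [-0.0, 0.498, -0.867]] [ 0.09068734  0.27654979  1.27224322 -0.13646512  1.08807894  0.27610484]
[[317.02847709 236.26231272]
 [316.96348338 316.0111489 ]
 [317.09822594 141.86056394]] [9.93352434e-01 1.07024058e-01 2.14129710e+02]
```

View pics/w14.png

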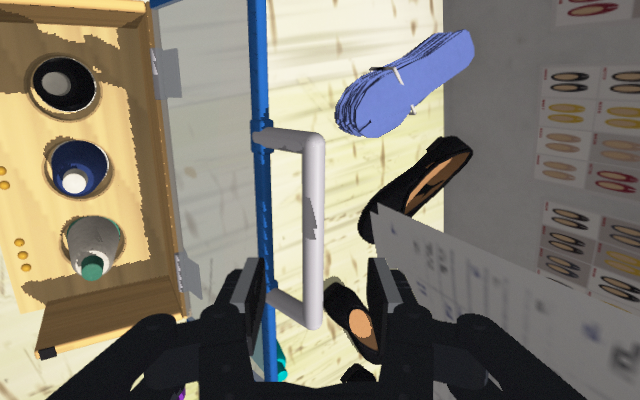

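```bash
python3 -m jog '[[[0,0,0,3.3,-0.8,-10,32],[0,0,0,5,-0.8,-9,32],[0,0,0,5,-0.7,-8.5,32],[0,0,0,0,0,0,32],[0,0,0,0,0,0,32]]]'; python3 - <<'E'
from n import *
w=grab("wrist","w15.png"); print(w["s"]["eef_pos"].tolist(),w["s"]["t"],w["s"]["grip_width"])
E
```

```text
t: 19.65
eef_pos: [541.9, 154.0, 450.6]
orientation: [0.733, 0.629, 0.168, 0.196]
wrist_force: [0.0, -0.3, 0.1]
grip_width: 31.9
[541.8684649460765, 154.0029167644761, 450.57252208861655] 19.65 31.93545449420114
```

View pics/w15.png

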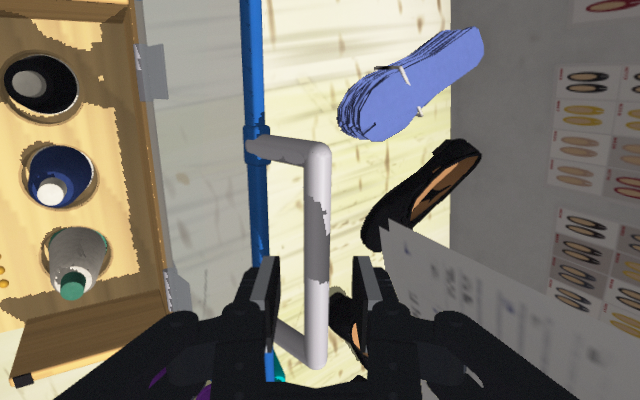

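```bash
python3 -m jog '[[[0,0,0,4.4,-0.7,-8,32],[0,0,0,4.4,-0.6,-8,32],[0,0,0,3,-0.5,-5,32],[0,0,0,0,0,0,32],[0,0,0,0,0,0,32]]]'; python3 - <<'E'
from n import *
w=grab("wrist","w16.png"); print(w["s"]["eef_pos"].tolist(),w["s"]["t"],w["s"]["grip_width"],w["s"]["wrist_force"])
E
```

```text
t: 20.2
eef_pos: [553.5, 152.3, 429.8]
orientation: [0.733, 0.629, 0.168, 0.196]
wrist_force: [-0.3, 0.5, 0.6]
grip_width: 32.0
[553.5011881385377, 152.27930477090277, 429.8393749043078] 20.2 32.04644220120097 [-0.32670741  0.53374321  0.60834817]
```

View pics/w16.png

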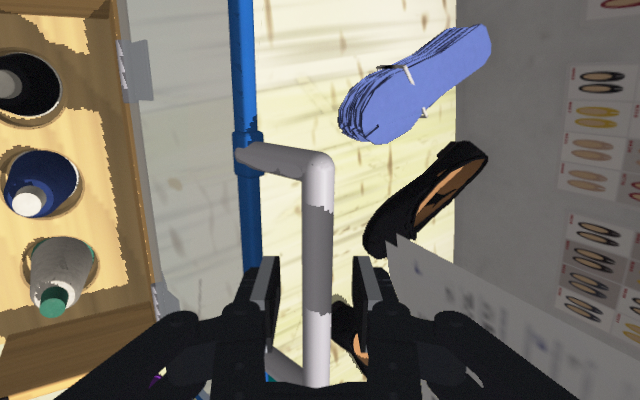

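```bash
python3 -m jog '[[[0,0,0,0,0,0,20],[0,0,0,0,0,0,8],[0,0,0,0,0,0,8],[0,0,0,0,0,0,8],[0,0,0,0,0,0,8]]]' 45; python3 - <<'E'
from n import *
w=grab("wrist","w17.png"); print(w["s"]["eef_pos"].tolist(),w["s"]["t"],w["s"]["grip_width"],w["s"]["wrist_force"])
E
```

```text
t: 20.75
eef_pos: [553.3, 152.3, 430.4]
orientation: [0.733, 0.629, 0.169, 0.197]
wrist_force: [-1.0, -0.9, 4.0]
grip_width: 10.4
[553.3222625782622, 152.3246283900938, 430.42092965538757] 20.75 10.353052909541294 [-0.96241579 -0.86024881  4.03352353]
```

View pics/w17.png

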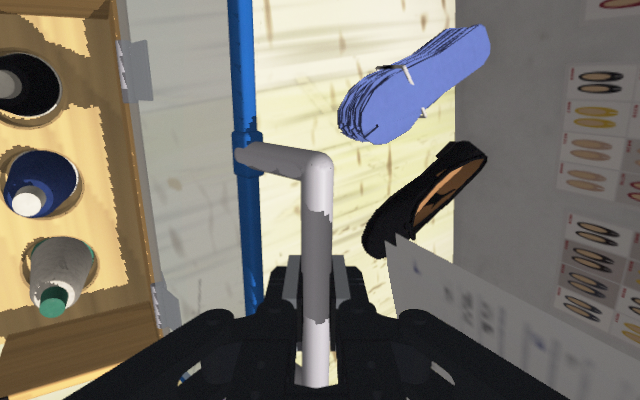

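```bash
python3 - <<'E'
import numpy as np
th=np.r_[1.85,np.linspace(1.82,1.0,11),np.linspace(.93,.785,4)]
xs=np.array([.988,-.152])
u=-175*np.cos(th);z=175*np.sin(th)
cum=np.c_[np.outer(u-u[0],xs),z-z[0]]
c=cum.round(1);print(np.diff(c,axis=0).round(1).tolist(),c[-1])
E
```

```text
[[-5.0, 0.8, 1.4], [-13.9, 2.1, 2.9], [-14.0, 2.2, 1.8], [-14.2, 2.1, 0.7], [-14.2, 2.2, -0.6], [-14.0, 2.2, -1.7], [-13.9, 2.1, -2.9], [-13.6, 2.1, -4.0], [-13.3, 2.1, -5.1], [-12.7, 1.9, -6.2], [-12.3, 1.9, -7.3], [-9.9, 1.5, -6.9], [-6.6, 1.0, -5.3], [-6.3, 1.0, -5.5], [-6.1, 0.9, -5.8]] [-170.    26.1  -44.5]
```

```bash
python3 -m jog '[[[0,0,0,-5,0.8,1.4,8],[0,0,0,-13.9,2.1,2.9,8],[0,0,0,-14,2.2,1.8,8],[0,0,0,-14.2,2.1,0.7,8],[0,0,0,-14.2,2.2,-0.6,8],[0,0,0,0,0,0,8],[0,0,0,0,0,0,8]]]'; python3 - <<'E'
from n import *
w=grab("wrist","w18.png"); print(w["s"]["eef_pos"].tolist(),w["s"]["t"],w["s"]["grip_width"],w["s"]["wrist_force"])
E
```

```text
t: 21.5
eef_pos: [490.9, 162.2, 437.3]
orientation: [0.733, 0.629, 0.17, 0.197]
wrist_force: [0.1, 3.3, 5.7]
grip_width: 10.2
[490.8716121970704, 162.2105543560394, 437.2948797361656] 21.5 10.22095180792525 [0.13796473 3.3401495  5.74496487]
```

View pics/w18.png

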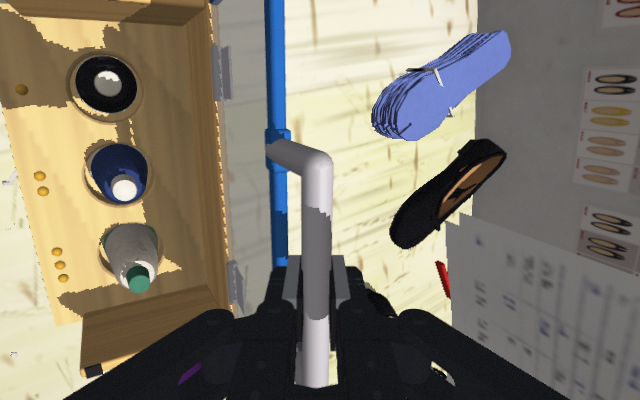

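```bash
python3 -m jog '[[[0,0,0,-14,2.2,-1.7,8],[0,0,0,-13.9,2.1,-2.9,8],[0,0,0,-13.6,2.1,-4,8],[0,0,0,-13.3,2.1,-5.1,8],[0,0,0,-12.7,1.9,-6.2,8],[0,0,0,-12.3,1.9,-7.3,8],[0,0,0,0,0,0,8],[0,0,0,0,0,0,8]]]'; python3 - <<'E'
from n import *
w=grab("wrist","w19.png"); print(w["s"]["eef_pos"].tolist(),w["s"]["t"],w["s"]["grip_width"],w["s"]["wrist_force"],w["s"]["wrist_torque"])
E
```

```text
t: 22.35
eef_pos: [410.7, 174.6, 409.3]
orientation: [0.733, 0.629, 0.169, 0.196]
wrist_force: [-4.1, 6.4, 6.0]
grip_width: 10.4
[410.715252582265, 174.61548570029285, 409.3134982684292] 22.35 10.378894721896181 [-4.08462614  6.37227836  6.00871985] [0.85125011 0.08161687 0.41501893]
```

View pics/w19.png

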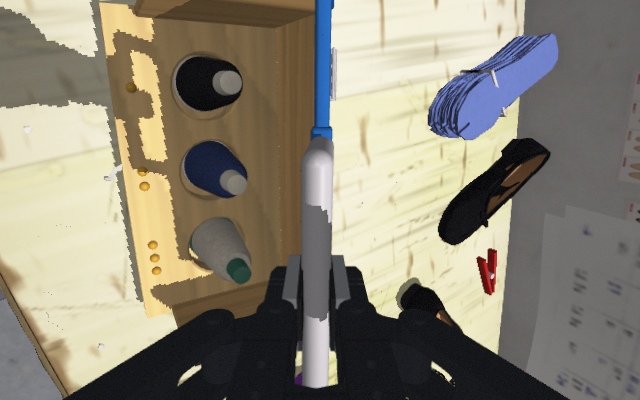

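```bash
python3 -m jog '[[[0,0,0,-9.9,1,-6.9,8],[0,0,0,-6.6,0.5,-5.3,8],[0,0,0,-6.3,0.5,-5.5,8],[0,0,0,-6,0.3,-5.8,8],[0,0,0,0,0,0,8],[0,0,0,0,0,0,8],[0,0,0,0,0,0,8]]]'; python3 - <<'E'
from n import *
w=grab("wrist","w20.png"); s=w["s"];print(s["eef_pos"].tolist(),s["t"],s["grip_width"],s["wrist_force"],s["wrist_torque"])
grab("scene","s20.png");grab("top","t20.png")
Rm=R.from_quat(s["orientation"]).as_matrix()
xs=np.array([.988,-.152,0]);C=np.array([510.8,160.1,0]);H=C+77*xs+[0,0,126]
for d in (155,158,160,162):
    b=s["eef_pos"]+Rm@[0,0,d]-H; print(d,-b@xs,b[2],np.hypot(b@xs,b[2]),np.degrees(np.arctan2(b[2],-b@xs)))
E
```

```text
t: 23.1
eef_pos: [382.4, 177.4, 385.2]
orientation: [0.733, 0.629, 0.17, 0.195]
wrist_force: [0.9, 15.0, -1.1]
grip_width: 10.0
[382.375516075554, 177.37099451180237, 385.1729091145857] 23.1 10.044208590024182 [ 0.8642035  15.01068881 -1.07770428] [2.06032978 0.05516728 0.91678503]
155 129.1817909419674 124.823799645897 179.63550893131682 44.0170688301504
158 127.68626410955747 122.22349430134176 176.75509780904704 43.747772716980684
160 126.68924622128422 120.48995740497156 174.83705254770524 43.56331505924546
162 125.6922283330109 118.7564205086014 172.92085957261926 43.374767338973186
```

View pics/w20.png

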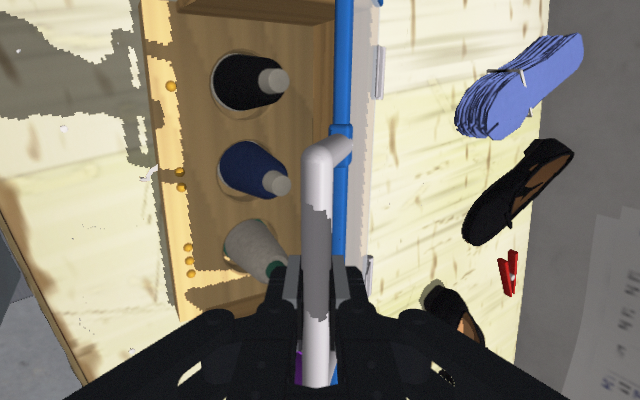

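View pics/s20.png

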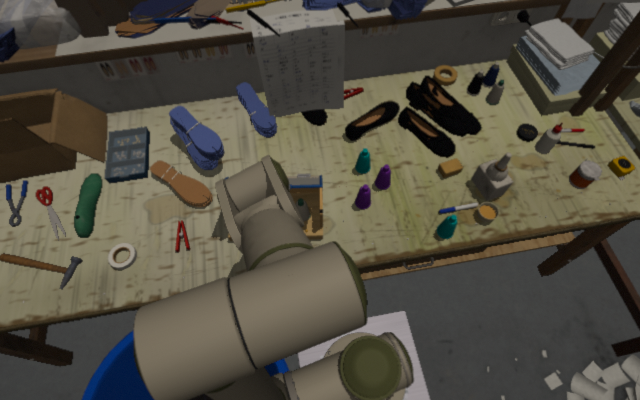

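View pics/t20.png

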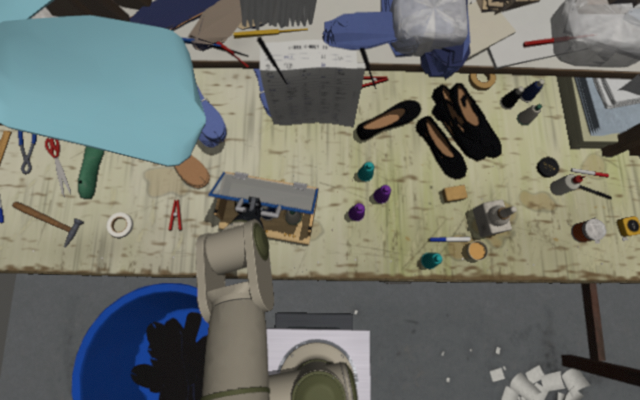

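```bash
python3 -m jog '[[[0,0,0,0.2,1.5,0,8],[0,0,0,0.3,2,0.3,8],[0,0,0,0,0,0,8],[0,0,0,0,0,0,8],[0,0,0,0,0,0,8]]]'; python3 - <<'E'
from n import *
c=grab("top","t21.png");s=readout.state();print(s["eef_pos"].tolist(),s["t"],s["grip_width"],s["wrist_force"],s["wrist_torque"])
im=c["img"][160:260,195:335,::-1]
cv2.imwrite("pics/t21z.png",cv2.resize(im,None,fx=5.5,fy=5.5,interpolation=cv2.INTER_CUBIC))
xs=np.array([.988,-.152,0]);ys=np.array([.152,.988,0]);C=np.array([510.8,160.1,0]);H=C+77*xs+[0,0,126]
for th in (40,43,45,47,50):
    t=np.radians(th); e=H+137*(-np.cos(t)*xs+[0,0,np.sin(t)])
    print(th,[ ((proj(c,e+y*ys)[0]-[195,160]+.5)*5.5-.5).round(1).tolist() for y in (145,-145)])
print("hinge",[((proj(c,H+y*ys)[0]-[195,160]+.5)*5.5-.5).round(1).tolist() for y in (145,-145)])
E
```

```text
t: 23.75
eef_pos: [382.6, 179.0, 384.9]
orientation: [0.734, 0.629, 0.165, 0.196]
wrist_force: [-5.7, -7.0, 1.5]
grip_width: 10.2
[382.62543115643086, 178.94110526307188, 384.9566294934909] 23.8 10.071834406593323 [-4.7179329  -9.51888462  1.89917228] [-1.16814561  0.68571641 -0.96279361]
40 [[70.4, 209.2], [648.9, 307.6]]
43 [[69.9, 197.4], [650.7, 296.0]]
45 [[69.7, 189.2], [651.9, 288.0]]
47 [[69.6, 180.8], [653.2, 279.7]]
50 [[69.7, 167.9], [655.3, 266.9]]
hinge [[153.8, 63.3], [679.0, 150.9]]
```

View pics/t21z.png

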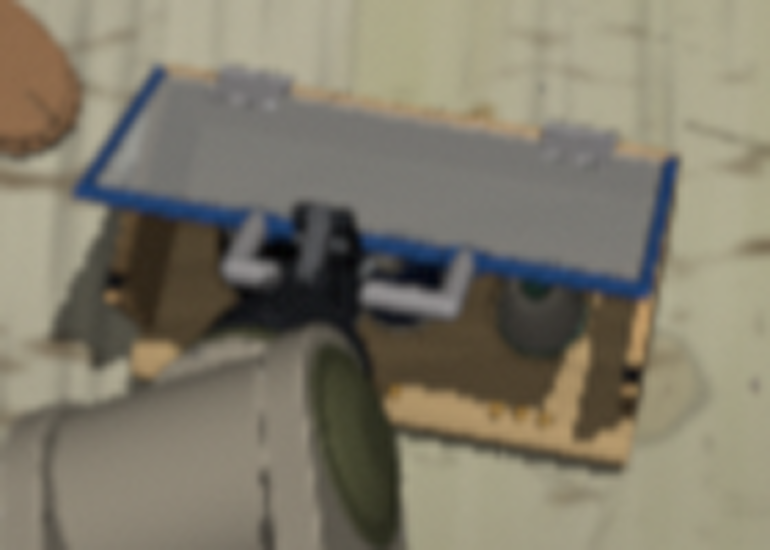

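```bash
python3 -m jog '[[[0,0,0,0.8,-1.2,1,8],[0,0,0,0,0,0,8],[0,0,0,0,0,0,8],[0,0,0,0,0,0,8],[0,0,0,0,0,0,8],[0,0,0,0,0,0,8]]]'; python3 - <<'E'
from n import *
w=grab("wrist","w22.png");s=readout.state();print(s["eef_pos"].tolist(),s["t"],s["grip_width"],s["wrist_force"],s["wrist_torque"],abs(s["qvel"]).max())
Rm=R.from_quat(s["orientation"]).as_matrix()
xs=np.array([.988,-.152,0]);C=np.array([510.8,160.1,0]);H=C+77*xs+[0,0,126]
for d in (155,158,160):
    b=s["eef_pos"]+Rm@[0,0,d]-H; print(d,np.hypot(b@xs,b[2]),np.degrees(np.arctan2(b[2],-b@xs)))
c=grab("top","t22.png")
cv2.imwrite("pics/t22z.png",cv2.resize(c["img"][160:260,195:335,::-1],None,fx=5.5,fy=5.5,interpolation=cv2.INTER_CUBIC))
E
```

```text
t: 24.4
eef_pos: [383.8, 178.3, 386.4]
orientation: [0.733, 0.629, 0.167, 0.196]
wrist_force: [-6.0, -4.5, 2.9]
grip_width: 10.2
[383.84880536795816, 178.28880578829728, 386.4125928703537] 24.45 10.014600628330346 [-6.07046985 -3.17439504  3.31443689] [-0.45202395  0.78190142 -0.63095723] 0.0019653067610574827
155 179.61310125459053 44.53098629065239
158 176.72629070466286 44.268812305395
160 174.8038626177993 44.08922132597475
```

View pics/t22z.png

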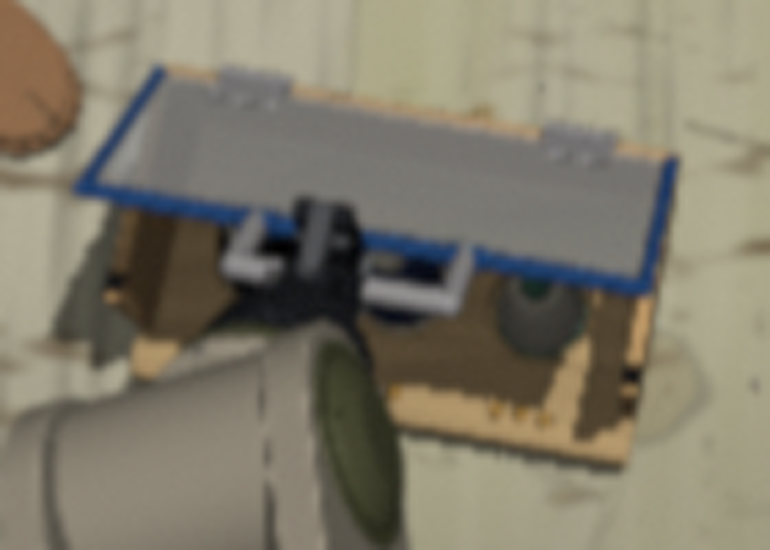

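View pics/w22.png

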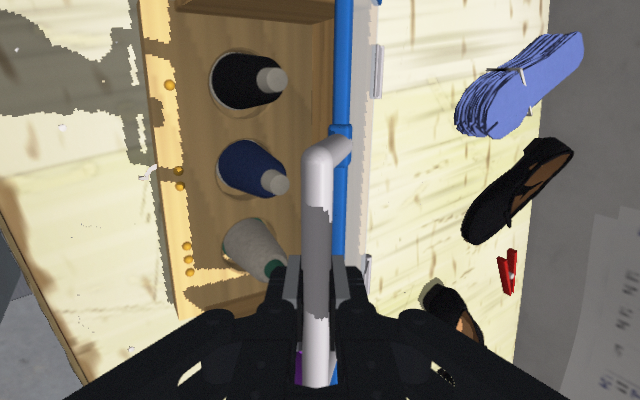

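```bash
python3 -c "
from workcell import job; print(job.finish_job())"
```

```text
the job is handed in; nothing more can be done
None
```

I loaded both cones and handed the job in at about 24.5 s, with the fingers holding the cover's bar at about 45 degrees.

- **Cones:** The black cone went into the one-stud pocket first, then the blue cone into the two-stud pocket, and I let go of each. The last wrist picture shows both upright there, with the white cone still in its own pocket. My first grip on the black cone closed too low, on the thread; I opened, raised the hand and took it by the neck.
- **Cover:** I pinched the bar with the tool tilted about 30 degrees, to keep the wrist clear of the shelf and the hanging paper. I then brought the cover forward along its arc.
- **Angle check:** The last checks differ slightly. The cover's edge in the top picture gives about 45.3 degrees, and the arm's position gives 44.1 to 44.5. That second method read about 1 degree low against the open stop, which puts the cover near 45.
- **Still held:** The grip opening was 10 mm on the 12 mm bar (the cones also read about 1.6 mm under size). The arm was still, with a wrist force of about 8 N. While I corrected the position sideways, it rose to 15 N.
- **Other things:** I saw nothing else moved in the pictures.

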